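# Hold a set-screw collar on the flat of a spindle shaft

## Robot

A 6-joint arm with a two-finger parallel gripper is mounted at the origin on a cart in front of the work surface, level with it; the furniture and walls round the work are solid. World frame = base frame: x ahead of the robot, y to its left, z up, the work surface at z = 0. Lengths are in m, angles in rad, forces in N, time in s.
With the tool pointing down it reaches from about 0.35 to 0.975 m from the base axis. Payload 4.9 kg.
Tool frame: the origin (TCP) lies midway between the tips of the shut fingers; the grasp point (between the pads) lies behind it (r.hold_point_z is the y of the grasp point in the tool frame, in m); y points along the fingers, x is the direction in which the jaws open and shut, and the axes are right-handed (so a half turn about y gives the same grasp; the last joint's range is limited). The gripper opens to 85 mm and grips with 20 to 120 N. Pads are 22 mm wide; open, the fingers measure 114 mm over their backs; the gripper's body (76 mm by 85 mm) begins 54 mm behind the grasp point. The pads swing forward as they close: fully open they stand 13 mm farther back than shut.
Start: joints at [-1.409, 0.053, 1.613, -0, 1.476, -0.119], TCP at [0.173, -0.601, 0.231] pointing down, gripper open.
Joint ranges: [-3.01, 3.01], [-1.01, 2.22], [0.06, 2.58], [-1.02, 4.17], [0.09, 2.62], [-3.14, 3.14]. Speed limits (rad/s): [2.57, 2.57, 3.14, 3.14, 3.14, 3.14].

## Interface

Orientations are given as [roll, pitch, yaw] about the fixed x, y, z axes, in that order (R = Rz(yaw) Ry(pitch) Rx(roll)).
In Python, from cell import sensors, snapshot, camera_params, ticket, nets, r gives the robot as it stands.
- The arm moves only by the tool servo_tool, never from a script. Its argument "series" is a list that holds one entry, the list of rows, each a list of 5 numbers: the closure, from 0 (fully open) to 1 (shut), then the shift along the tool's x, y, z in m, then the turn about the tool's y in rad. A call has 1 to 8 rows; each row is the pose to reach, as a shift and turn from the pose measured when the call began, along the tool's axes at that moment; what a row does not reach only later rows make up. A row lasts 1/10 s, in which the tool goes at most 50 mm and 8.59 degrees, less where a joint would pass 70% of its speed; a pose out of reach is approached as far as the arm can. A call with a gripper value outside its range is refused whole. The fingers move at their own pace and stop on an object; "newtons" is the grip in N (left out, the last holds). Time passes only in rows, so rows that repeat a pose let the fingers close. It gives the time, the measured TCP pose, the force and the opening at its end, in the units of the state.
- sensors.state(): the state, without advancing time (a new reading comes with each control period).
- snapshot(name): name is "scene" or "top" or "wrist"; returns the picture (400x640x3 uint8, blue, green, red); there is no depth.
- camera_params(name): a dict with "mtx" (3x3 intrinsics, pixels), "D" ([k1, k2, p1, p2, k3] as OpenCV has them; the pictures are not rectified), "position" and "orientation" of the camera in the world. Camera axes: x right, y down, z forward; pixel columns grow to the right and rows downward; lengths in m; the calibration is good to about 2 mm. A picture is of the moment at which its call begins: read the wrist's pose just before it. camera_params takes no time and is no camera call; for the wrist camera it gives the pose at the moment of the call.
- ticket.job_done(): hands the job in, once; it reports no verdict.
Trained networks look in the newest picture that a camera, given by its name, has taken for a name from the list of things; names that differ only in an ending like _2 or _b are one class to them, and where a whole thing is asked for, a point or a joint stands for the part that bears it (a point fixed in the world has none). Each returns a list of dicts, best first, with "confidence" (0 to 1); they miss things now and then, are a little off and sometimes report something else, mostly with a low value. They report only what shows in the picture. A call takes as long as a camera call. They do not tell look-alikes from the thing itself.
- nets.look_for(camera, thing): "position" ([x, y, z] in m, in world coordinates, good to about 4 mm: the middle of the surface that is visible of it).
The state is a dict: "time": time; "qpos": joint angles; "dq": joint speeds; "tau": joint torques, N m; "eef_pos": TCP position; "tcp_rot": TCP orientation; "ft_force": force on the tool from outside, world axes, zero at the start; "moment": the same for the moment, N m; "width": opening from 0.0 (shut) to 1.0 (fully open).
Only numpy, scipy, OpenCV 4.12 (cv2) and the standard library are available. Lean on these libraries where they do the work, as an engineer would, in place of code of your own. Each camera call takes 0.05 s, during which the arm holds its last target. There are 200 camera calls.

## Task

On the little grey spindle stand, swing the red cam lever fully outward to free the shaft, then grip the shaft and turn it until its flat faces the brass mark at the front of the stand. Then slip the brass collar, without forcing it, down over the shaft with its set screw on the flat's side, and hold it level half-way along the flat with the tip of the screw lightly but surely pressed against the flat: I want to tighten the screw, so finish while still gripping the collar there. Leave the other things on the bench where they are.

Things in the scene. Friction and masses are not known exactly. Their poses are not given: they have to be found in the camera images.
- stand: grey cast spindle stand fixed to the bench; foot 110 (x) x 96 (y, from -36 to +60) x 12 mm, housing on it 64 wide in x up to z 32 mm. Origin on the shaft axis at the bench surface; -x is its front (a brass mark there runs up the front of foot and housing), +y is the side with the red lever. Only shaft and lever rise more than 46 mm above the bench
- spindle (a joint): angle of the upright steel shaft about the vertical, positive anticlockwise seen from above; 0 when the flat faces the brass mark (the stand's -x), limits -1.9 to 1.9. With the lever at 0 a spring pawl in its toothed wheel holds it, save for up to 0.26 rad of play; freed, it turns with about 0.06 N m of friction and stays where it is left
- shaft_top (a point): centre of the shaft's top end, on the axis, 128 mm above the bench; turns with the shaft, z up, its -x axis points out of the flat. Shaft 18 mm in diameter; the upper 58 mm is milled to a D with one bright flat, 5.5 mm from the axis (14.5 mm across flat and back, 14 mm wide); fingers that close square to the flat turn the freed shaft to lie flush with it. The lowest 18 mm above the toothed wheel's collar is fully round, toothed wheel 44 mm in diameter at z 36 to 46 mm
- flat_mid (a point): middle of the flat on its surface, 99 mm above the bench, 29 mm below the shaft's top; turns with the shaft, -x points out of the flat
- cam_lever (a joint): red cam lever, swings level about a vertical pivot, 0 = locked (arm points to the stand's front), grows clockwise seen from above to 1.4 rad = fully out, arm pointing to the stand's +y side; the pawl is drawn clear of the teeth by about 0.9 and the cam goes over centre at the end. Stiff: about 0.25 to 0.35 N m, stays where it is left
- lever_knob (a point): middle of the upper part of the lever's upright round black grip pin, 13 mm in diameter, 68 mm from the pivot, 58.5 mm above the bench; pin stands free from z 47 to 70 mm
- lever_hinge (a point): on the lever's vertical pivot axis at the height of lever_knob; 55 mm to the +y side of the shaft axis
- collar_centre (a point): centre of the loose brass collar (its bore axis, half-way up), a ring 38 mm in diameter and 24 mm high, 0.08 to 0.17 kg, lying on the bench, z up; bore 24 mm in diameter, right through. Two wrench flats, 42 mm across, face its +y and -y: grip there. The set screw is on its -x side, and is fixed in the collar
- screw_head (a point): outer end of the dark set screw, 24.5 mm from the bore axis along the collar's -x, half-way up (head 9 mm in diameter)
- screw_tip (a point): inner tip of the set screw, 4.6 mm in diameter, inside the bore 7.2 mm from its axis along the collar's -x: the collar passes over the shaft only with the screw on the flat's side, where the tip then has 1.7 mm to the flat when collar and shaft are concentric
- wax_tin: turned wooden lidded round box, 63 dia x 23 mm, loose bystander; origin at the centre of its underside
- flux_jar: small jar of green paste, 40 dia x 39 mm, loose bystander; origin at the centre of its underside
- glass_jar: empty glass jar, 86 dia x 96 mm, loose bystander; origin at the centre of its underside
- burr_tin: open tin full of burrs, 98 dia x 84 mm, loose bystander; origin at the centre of its underside
- graver: graver with bulbous wooden handle, 25x94x25 mm, lying, loose bystander; origin at the centre of its underside
- mini_clamp: small pin clamp, 15x42x26 mm, loose bystander; origin at the centre of its underside
There are look-alikes about, which are no part of the job. What is shaped like the part that bears collar_centre but blue or green is not meant.

How it is judged:
On the way, in this order (a step that is already met when the one before it is completed fails the run):
1. the cam lever is swung outward, freeing the shaft (beyond 1.15 rad) (value of joint cam_lever above 1.15 rad), for 0.2 s.
2. the fingers grip the shaft with its flat turned to the brass mark (within 0.2 rad) (value of joint cam_lever above 1.15 rad and value of joint spindle between -0.2 and 0.2 rad and contact force between the fingers and spindle above 3 N), for 0.2 s.
3. the collar is over the shaft, its screw on the flat's side (z of collar_centre in the frame of shaft_top between -0.06 and -0.014 m and x of screw_head in the frame of shaft_top below -0.015 m and horizontal distance between collar_centre and shaft_top below 0.005 m), for 0.2 s.
At the end, for the whole second after the job is handed in: lever past 1.15 rad; shaft within 0.2 rad of the mark; collar gripped (over 3 N), at rest, level within 0.15 rad, its centre 18 to 40 mm below the shaft top, screw head within 6 mm and tip within 4 mm of the flat's centre line, tip on the flat, collar and shaft pressing with 1 to 25 N (value of joint cam_lever above 1.15 rad and value of joint spindle between -0.2 and 0.2 rad and z of collar_centre in the frame of shaft_top between -0.04 and -0.018 m and x of screw_head in the frame of shaft_top below -0.015 m and y of screw_head in the frame of shaft_top between -0.006 and 0.006 m and x of screw_tip in the frame of shaft_top between -0.0072 and -0.004 m and y of screw_tip in the frame of shaft_top between -0.004 and 0.004 m and angle between collar_centre's own z axis and vertical below 0.15 rad and contact force between collar and spindle between 1 and 25 N and contact force between the fingers and collar above 3 N and linear speed of collar below 0.02 m/s and angular speed of collar below 0.2 rad/s); the arm keeps its last pose, push and grip.
It fails at once if a bystander is moved by more than 3 cm (distance of any of wax_tin, flux_jar, glass_jar, burr_tin, graver, mini_clamp from where it was at the start of the episode above 0.03 m).
It fails at once if the collar is forced onto the shaft with more than 60 N (contact force between collar and spindle above 60 N).
It also fails if it takes over 66 s, if anything falls off the work surface, if the arm or the gripper's body presses on something with over 40 N, if the wrist force passes 120 N, or if a joint passes its speed limit or range.

## Working session

There is one attempt and no reset: what is moved stays moved. The work goes in short steps, Python scripts to look and compute and a tool call to move; the robot and the scene stay as the last step left them, time stands still between calls to the robot, and variables do not carry over. Pictures are saved under pics/ and viewed, about 8 in all and at most 12, crops included, and the job is handed in when it is done.

Besides the shell and the picture viewer there is one more tool, called after "Request:" by a JSON object that holds its "name" and its "arguments", one argument or row to a line. servo_tool: Moves the arm, as the interface text tells. Its arguments: {"type":"object","properties":{"series":{"type":"array","items":{"type":"array","items":{"type":"array","items":{"type":"number"}}}},"newtons":{"type":"number"}},"required":["series"]}

```bash
ls; mkdir -p pics
cat > h.py <<'E'
import numpy as np, cv2
from cell import sensors, snapshot, camera_params, ticket, nets, r
from scipy.spatial.transform import Rotation as R
def campose(p):
    o=np.array(p["orientation"],float)
    Rm=o if o.shape==(3,3) else (R.from_euler('xyz',o).as_matrix() if o.size==3 else R.from_quat(o).as_matrix())
    return Rm,np.array(p["position"],float)
def proj(p,X):
    Rm,t=campose(p); X=np.atleast_2d(X).astype(float)
    c=(X-t)@Rm
    return cv2.projectPoints(c.reshape(-1,1,3),np.zeros(3),np.zeros(3),np.array(p["mtx"]),np.array(p["D"],float))[0].reshape(-1,2)
def atz(p,uv,z):
    Rm,t=campose(p)
    u=cv2.undistortPoints(np.array(uv,float).reshape(-1,1,2),np.array(p["mtx"]),np.array(p["D"],float)).reshape(-1,2)
    d=np.c_[u,np.ones(len(u))]@Rm.T
    return t+d*((z-t[2])/d[:,2])[:,None]
E
python3 - <<'E'
from h import *
s=sensors.state();print(s); print(r.hold_point_z)
for n in ("scene","top"):
    im=snapshot(n); cv2.imwrite(f"pics/{n}0.png",im); p=camera_params(n); print(n,p)
    for k in ("stand","shaft_top","flat_mid","lever_knob","lever_hinge","collar_centre","screw_head","wax_tin","flux_jar","glass_jar","burr_tin","graver","mini_clamp"):
        print(k,[(np.round(d["position"],3).tolist(),round(d["confidence"],2)) for d in nets.look_for(n,k)[:3]])
E
```

```text
pics
{'time': 0.0, 'qpos': array([-1.40902091e+00,  5.33715507e-02,  1.61430756e+00,  8.68960129e-06,
        1.47599644e+00, -1.18956345e-01]), 'dq': array([-1.56819498e-03,  7.96717433e-05, -5.94770349e-04, -9.66839891e-04,
        1.51842812e-04,  2.12373674e-03]), 'tau': array([ 7.81896506e-04, -3.93678296e+01, -3.70175064e+01, -3.86977251e-05,
        6.99349330e-03,  3.57661687e-07]), 'eef_pos': array([ 0.1730889 , -0.5999008 ,  0.23004581]), 'tcp_rot': array([-1.57054055,  0.00206715, -1.29006513]), 'ft_force': array([-0.21762096,  0.20639805, -0.01511753]), 'moment': array([-0.00863787,  0.0164018 , -0.0195079 ]), 'width': 0.9976702668252594}
-0.0187
scene {'mtx': array([[389.55385381,   0.        , 317.19207509],
       [  0.        , 389.55385381, 199.10364663],
       [  0.        ,   0.        ,   1.        ]]), 'D': array([-0.00284813,  0.        ,  0.        ,  0.        ,  0.        ]), 'position': array([-0.05809551,  0.32122571,  0.73518786]), 'orientation': array([-2.28773123,  0.01343286, -2.08085801])}
stand [([0.518, 0.038, 0.03], 0.92)]
shaft_top [([0.535, 0.025
[... 1046 characters left out ...]
 0.65)]
shaft_top [([0.527, 0.018, 0.052], 0.73), ([0.519, 0.083, 0.048], 0.63)]
flat_mid [([0.528, 0.016, 0.051], 0.62)]
lever_knob [([0.52, 0.084, 0.048], 0.44), ([0.502, -0.28, 0.02], 0.16)]
lever_hinge [([0.517, 0.081, 0.049], 0.51)]
collar_centre [([0.54, -0.173, 0.025], 0.66), ([0.501, -0.28, 0.02], 0.62), ([0.587, -0.292, 0.022], 0.53)]
screw_head [([0.504, -0.279, 0.023], 0.7), ([0.593, -0.292, 0.024], 0.65), ([0.536, -0.172, 0.024], 0.43)]
wax_tin [([0.432, 0.326, 0.022], 0.82)]
flux_jar [([0.549, 0.291, 0.023], 0.65), ([0.418, 0.211, 0.022], 0.51)]
glass_jar [([0.639, 0.237, 0.059], 0.57)]
burr_tin [([0.718, -0.245, 0.035], 0.72)]
graver [([0.418, 0.209, 0.022], 0.7)]
mini_clamp []
```

Run:
```python
from h import *
t=cv2.imread("pics/top0.png"); s=cv2.imread("pics/scene0.png")
p=camera_params("top");q=camera_params("scene")
def crop(im,c,w,h,k):
    x,y=int(c[0]-w/2),int(c[1]-h/2); x=max(x,0);y=max(y,0); print((x,y),k)
    return cv2.resize(im[y:y+h,x:x+w],(w*k,h*k),interpolation=cv2.INTER_CUBIC)
a=crop(t,proj(p,[.52,.04,.05])[0],80,60,5); b=crop(s,proj(q,[.52,.04,.06])[0],80,60,5)
c=crop(t,proj(p,[.545,-.24,.02])[0],80,60,5); d=crop(s,proj(q,[.545,-.24,.02])[0],80,60,5)
cv2.imwrite("pics/a1.png",np.vstack([np.hstack([a,b]),np.hstack([c,d])]))
```

```text
(253, 189) 5
(265, 205) 5
(359, 184) 5
(351, 173) 5
```

View pics/top0.png

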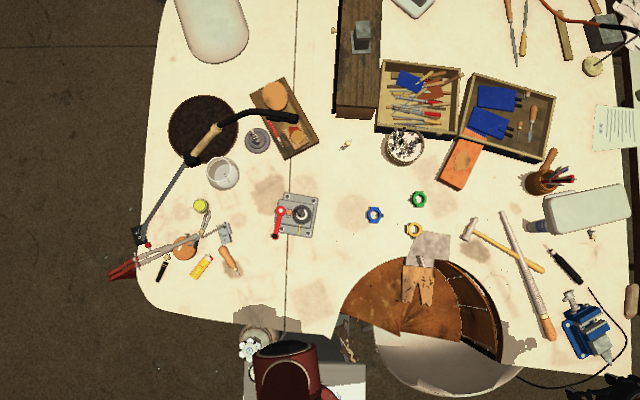

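View pics/a1.png

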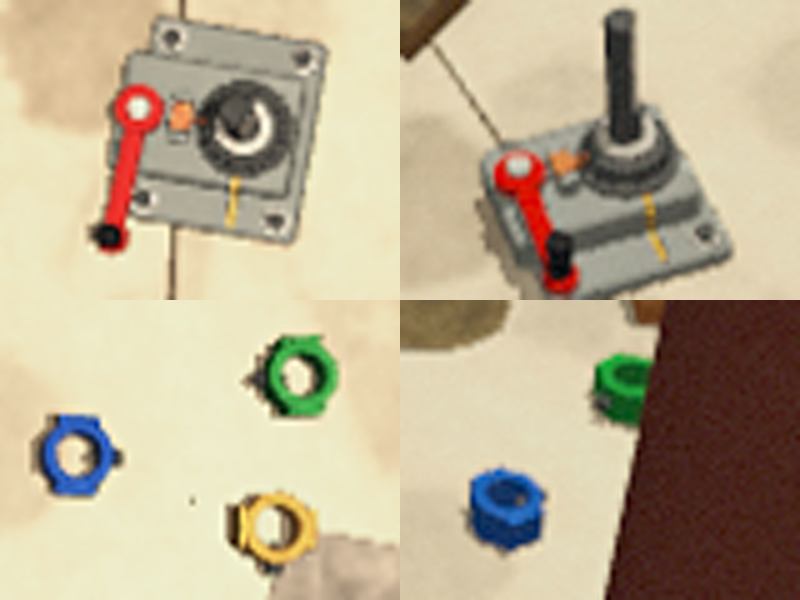

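Run:
```python
from h import *
p=camera_params("top")
f=lambda x,y,ox,oy:(x/5+ox-.4,y/5+oy-.4)
def pr(n,uv,z): print(n,atz(p,[uv],z)[0].round(4))
pr("hinge",f(138,107,253,189),.055); pr("knobtop",f(105,235,253,189),.07)
pr("shafttop",f(235,112,253,189),.128);pr("wheel",f(247,128,253,189),.046)
for n,c in zip(["fl","bl","br","fr"],[(133,205),(172,38),(303,60),(275,222)]): pr("bolt "+n,f(*c,253,189),.014)
pr("mark",f(232,225,253,189),.012);pr("mark2",f(236,180,253,189),.032)
pr("collar",f(276,524,359,124),.024); pr("collarscrew",f(268,568,359,124),.012)
s=sensors.state(); w=camera_params("wrist"); Rm,t=campose(w); Rt=R.from_euler('xyz',s["tcp_rot"]).as_matrix()
print("cam in tool",(Rt.T@(t-s["eef_pos"])).round(4)); print((Rt.T@Rm).round(3)); print(w["mtx"][0])
```

```text
hinge [0.5437 0.0738 0.055 ]
knobtop [0.4771 0.0864 0.07  ]
shafttop [0.5354 0.0205 0.128 ]
wheel [0.5354 0.0179 0.046 ]
bolt fl [0.4956 0.0782 0.014 ]
bolt bl [0.5855 0.061  0.014 ]
bolt br [ 0.5758 -0.0095  0.014 ]
bolt fr [0.4888 0.0026 0.014 ]
mark [0.4867 0.0254 0.012 ]
mark2 [0.5093 0.0232 0.032 ]
collar [ 0.5084 -0.2774  0.024 ]
collarscrew [ 0.4856 -0.2759  0.012 ]
cam in tool [-0.0003 -0.1429  0.0774]
[[ 1.    -0.001 -0.   ]
 [-0.    -0.301  0.954]
 [-0.001 -0.954 -0.301]]
[291.61067666   0.         314.75880169]
```

View pics/scene0.png

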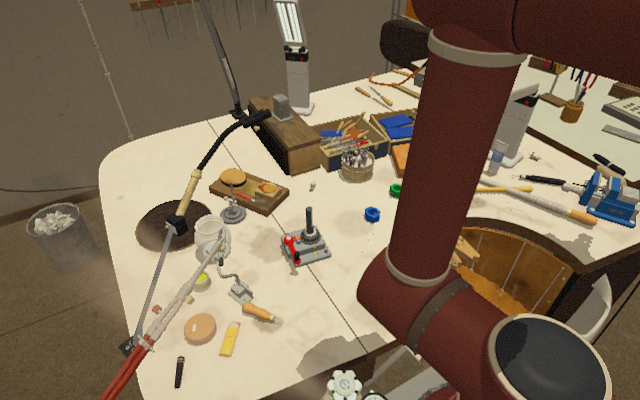

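Request:
{"name": "servo_tool", "arguments": {
  "series": [
    [[0, -0.03, 0, 0.04, 0.03], [0, -0.07, 0, 0.08, 0.07], [0, -0.11, 0, 0.115, 0.11], [0, -0.15, 0, 0.15, 0.15], [0, -0.19, 0, 0.18, 0.19], [0, -0.23, 0.005, 0.21, 0.23], [0, -0.27, 0.01, 0.24, 0.27], [0, -0.3, 0.015, 0.26, 0.3]]
  ]
}}

```text
time: 2.2
eef_pos: [0.3404, -0.2385, 0.2167]
tcp_rot: [-1.569, -0.001, -1.592]
ft_force: [0.8, 0.5, -0.7]
width: 0.998
```

Request:
{"name": "servo_tool", "arguments": {
  "series": [
    [[0, -0.045, 0, 0.02, 0.03], [0, -0.09, 0, 0.04, 0.06], [0, -0.135, 0, 0.06, 0.09], [0, -0.18, 0.005, 0.075, 0.12], [0, -0.225, 0.01, 0.085, 0.144], [0, -0.265, 0.017, 0.094, 0.144], [0, -0.3, 0.017, 0.094, 0.144], [0, -0.3, 0.017, 0.094, 0.144]]
  ]
}}

```text
time: 3.0
eef_pos: [0.4404, 0.0626, 0.1993]
tcp_rot: [-1.57, 0.0, -1.73]
ft_force: [0.0, -0.2, 0.2]
width: 1.003
```

```bash
cat >> h.py <<'E'
def wsnap(fn):
    s=sensors.state(); p=camera_params("wrist"); im=snapshot("wrist"); cv2.imwrite(fn,im)
    np.save(fn+".npy",np.array([p],dtype=object),allow_pickle=True); return s,p,im
E
python3 - <<'E'
from h import *
s,p,im=wsnap("pics/w1.png"); print(s["eef_pos"],s["tcp_rot"])
for n,X in dict(shaft=[.5354,.019,.128],hinge=[.5437,.0738,.055],knob=[.4771,.0864,.07],wheel=[.5354,.018,.046]).items(): print(n,proj(p,X)[0].round(1))
E
```

```text
[0.44037221 0.06264575 0.19928267] [-1.57002833e+00  1.67937125e-04 -1.73014523e+00]
shaft [356.5  72. ]
hinge [285.7  81.9]
knob [284.1 157.4]
wheel [345.8  81.9]
```

View pics/w1.png

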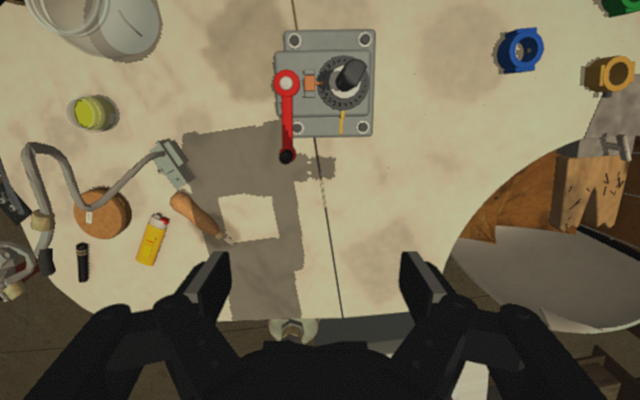

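Request:
{"name": "servo_tool", "arguments": {
  "series": [
    [[0, -0.015, 0.04, 0.018, 0], [0, -0.028, 0.08, 0.034, 0], [0, -0.028, 0.12, 0.034, 0], [0, -0.028, 0.149, 0.034, 0], [0, -0.028, 0.149, 0.034, 0]]
  ]
}}

```text
time: 3.55
eef_pos: [0.4749, 0.0815, 0.0458]
tcp_rot: [-1.579, -0.003, -1.734]
ft_force: [0.6, 1.0, 0.3]
width: 1.0
```

Request:
{"name": "servo_tool", "arguments": {
  "series": [
    [[1, 0, 0, 0, 0], [1, 0, 0, 0, 0], [1, 0, 0, 0, 0], [1, 0, 0, 0, 0], [1, 0, 0, 0, 0], [1, 0, 0, 0, 0], [1, 0, 0, 0, 0], [1, 0, 0, 0, 0]]
  ],
  "newtons": 40
}}

```text
time: 4.35
eef_pos: [0.4761, 0.0834, 0.0474]
tcp_rot: [-1.577, 0.001, -1.734]
ft_force: [-1.1, 6.6, 3.3]
width: 0.133
```

Run:
```python
from h import *
im=cv2.imread("pics/w1.png")[30:130,290:410]
s,p,im2=wsnap("pics/w2.png"); print(s["width"],s["ft_force"],s["eef_pos"])
cv2.imwrite("pics/c2.png",np.hstack([cv2.resize(im,(400,400),interpolation=2),cv2.resize(im2,(640,400))[:,120:520]]))
```

```text
0.1325959995385419 [-1.07656019  6.6363886   3.33089244] [0.47611503 0.08336545 0.04742126]
```

View pics/c2.png

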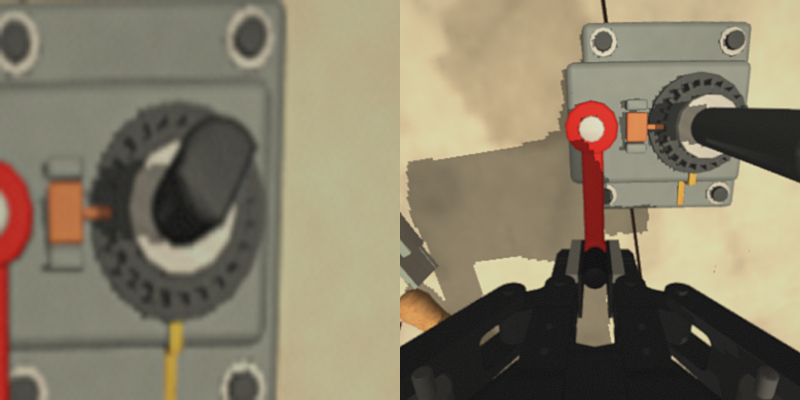

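Request:
{"name": "servo_tool", "arguments": {
  "series": [
    [[1, -0.0102, 0, 0.0008, 0.06], [1, -0.0201, 0, 0.003, 0.12], [1, -0.0296, 0, 0.0068, 0.18], [1, -0.0384, 0, 0.0119, 0.24], [1, -0.0464, 0, 0.0182, 0.3], [1, -0.0533, 0, 0.0257, 0.36], [1, -0.059, 0, 0.0342, 0.42], [1, -0.0634, 0, 0.0434, 0.48]]
  ],
  "newtons": 60
}}

```text
time: 5.2
eef_pos: [0.5261, 0.1396, 0.0471]
tcp_rot: [-1.585, -0.007, -2.217]
ft_force: [-15.5, 0.6, 10.4]
width: 0.126
```

Request:
{"name": "servo_tool", "arguments": {
  "series": [
    [[1, -0.005, 0, 0.007, 0.03], [1, -0.01, 0, 0.013, 0.06], [1, -0.014, 0, 0.018, 0.08], [1, -0.017, 0, 0.02, 0.08], [1, -0.017, 0, 0.02, 0.08], [1, -0.017, 0, 0.02, 0.08]]
  ]
}}

```text
time: 5.8
eef_pos: [0.5428, 0.141, 0.0462]
tcp_rot: [-1.602, -0.028, -2.296]
ft_force: [-34.6, -2.0, 25.8]
width: 0.129
```

Request:
{"name": "servo_tool", "arguments": {
  "series": [
    [[0, 0, 0, 0, 0], [0, 0, 0, 0, 0], [0, 0, 0, 0, 0], [0, 0, 0, 0, 0], [0, 0, -0.04, 0, 0], [0, 0, -0.08, 0, 0], [0, 0, -0.12, 0, 0], [0, 0, -0.15, 0, 0]]
  ]
}}

```text
time: 6.6
eef_pos: [0.5503, 0.141, 0.1992]
tcp_rot: [-1.599, -0.025, -2.296]
ft_force: [0.4, 0.1, -0.2]
width: 1.0
```

Run:
```python
from h import *
s,p,im=wsnap("pics/w3.png"); print(s["eef_pos"],s["tcp_rot"]); t=snapshot("top"); sc=snapshot("scene")
def cr(im,pp,X,w,k):
    c=proj(pp,X)[0]; x,y=(c-w/2).round().astype(int); x=min(max(x,0),640-w);y=min(max(y,0),400-w); print(c.round(1),x,y); return cv2.resize(im[y:y+w,x:x+w],(k,k),interpolation=2)
X=[.5354,.019,.1]
a=cr(im,p,X,110,400);b=cr(t,camera_params("top"),X,50,400);c=cr(sc,camera_params("scene"),[.535,.02,.09],60,400)
a=np.clip(a.astype(float)*1.5,0,255).astype(np.uint8)
cv2.imwrite("pics/c3.png",np.hstack([a,np.vstack([cv2.resize(b,(200,200)),cv2.resize(c,(200,200))])]))
```

```text
[0.55031422 0.14102389 0.19920714] [-1.599405   -0.02473535 -2.29611566]
[437.6 113.7] 383 59
[300.7 212.2] 276 187
[309.6 220.1] 280 190
```

View pics/c3.png

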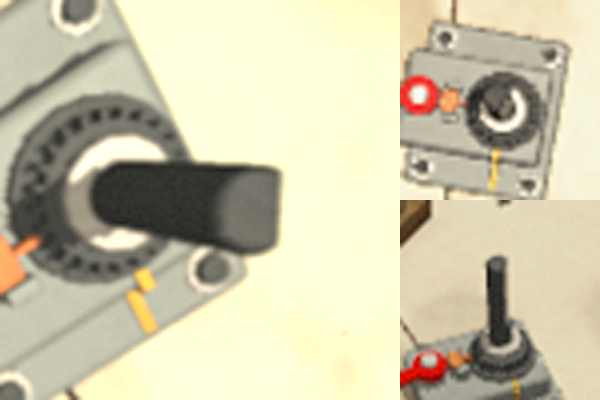

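Request:
{"name": "servo_tool", "arguments": {
  "series": [
    [[0, 0.02, 0, 0.012, -0.14], [0, 0.04, 0, 0.025, -0.28], [0, 0.06, 0, 0.04, -0.42], [0, 0.08, 0, 0.055, -0.56], [0, 0.095, 0, 0.065, -0.7], [0, 0.101, 0, 0.07, -0.84], [0, 0.101, 0, 0.07, -0.98], [0, 0.101, 0, 0.07, -1.12]]
  ]
}}

```text
time: 7.55
eef_pos: [0.5357, 0.0187, 0.1975]
tcp_rot: [-1.606, 0.016, -1.172]
ft_force: [-0.2, -0.5, 0.3]
width: 1.001
```

Request:
{"name": "servo_tool", "arguments": {
  "series": [
    [[0, 0, 0, 0, -0.14], [0, 0, 0, 0, -0.28], [0, 0, 0, 0, -0.42], [0, 0, 0, 0, -0.56], [0, 0, 0, 0, -0.7], [0, 0, 0, 0, -0.84], [0, 0, 0, 0, -0.98], [0, 0, 0, 0, -1.12]]
  ]
}}

```text
time: 8.35
eef_pos: [0.5347, 0.0187, 0.1951]
tcp_rot: [-1.571, 0.042, -0.046]
ft_force: [0.6, -0.0, 0.6]
width: 1.001
```

Request:
{"name": "servo_tool", "arguments": {
  "series": [
    [[0, 0, 0, 0, -0.14], [0, 0, 0, 0, -0.28], [0, 0, 0, 0, -0.42], [0, 0, 0, 0, -0.56], [0, 0, 0, 0, -0.7], [0, 0, 0, 0, -0.8], [0, 0, 0, 0, -0.85], [0, 0, 0, 0, -0.85]]
  ]
}}

```text
time: 9.15
eef_pos: [0.5339, 0.0187, 0.193]
tcp_rot: [-1.537, 0.03, 0.804]
ft_force: [-0.6, -0.4, -0.6]
width: 1.003
```

Request:
{"name": "servo_tool", "arguments": {
  "series": [
    [[0, -0.001, 0.03, 0, -0.04], [0, -0.001, 0.06, 0, -0.04], [0, -0.001, 0.09, 0, -0.04], [0, -0.001, 0.106, 0, -0.04], [0, -0.001, 0.106, 0, -0.04]]
  ]
}}

```text
time: 9.65
eef_pos: [0.5257, 0.0184, 0.0835]
tcp_rot: [-1.53, 0.033, 0.843]
ft_force: [0.1, -0.5, -0.9]
width: 1.002
```

Request:
{"name": "servo_tool", "arguments": {
  "series": [
    [[1, 0, 0, 0, 0], [1, 0, 0, 0, 0], [1, 0, 0, 0, 0], [1, 0, 0, 0, 0], [1, 0, 0, 0, 0], [1, 0, 0, 0, 0], [1, 0, 0, 0, 0], [1, 0, 0, 0, 0]]
  ],
  "newtons": 30
}}

```text
time: 10.45
eef_pos: [0.5317, 0.0236, 0.0856]
tcp_rot: [-1.535, 0.013, 0.843]
ft_force: [17.9, 17.7, -8.1]
width: 0.17
```

Run:
```python
from h import *
s,p,im=wsnap("pics/w4.png"); print(s["width"],s["ft_force"],s["moment"],s["eef_pos"],s["tcp_rot"])
c=proj(p,[.535,.0185,.12])[0];print(c)
```

```text
0.17007227407571598 [17.85738222 17.74448847 -8.124011  ] [ 3.13937081 -2.93025281  0.00545866] [0.53166039 0.02362164 0.08559356] [-1.53527517  0.01281645  0.84280458]
[308.82796759 301.42921475]
```

Request:
{"name": "servo_tool", "arguments": {
  "series": [
    [[1, 0.001, 0, -0.003, 0], [1, 0.0015, 0, -0.005, 0], [1, 0.0015, 0, -0.005, 0], [1, 0.0015, 0, -0.005, 0]]
  ],
  "newtons": 60
}}

```text
time: 10.9
eef_pos: [0.5321, 0.024, 0.0855]
tcp_rot: [-1.523, 0.017, 0.843]
ft_force: [-18.1, 7.7, 12.0]
width: 0.156
```

Run:
```python
from h import *
s,p,im=wsnap("pics/w5.png"); print(s["width"],s["ft_force"],s["moment"],s["eef_pos"],s["tcp_rot"])
cv2.imwrite("pics/c5.png",cv2.resize(np.clip(im[150:400,160:480].astype(float)*1.8,0,255).astype(np.uint8),(768,600),interpolation=2))
```

```text
0.15633848407304068 [-18.05520276   7.68610004  12.02137565] [ 1.35036579  2.19725863 -0.11562255] [0.53209848 0.0240323  0.08554931] [-1.5229269   0.01665855  0.84330752]
```

View pics/c5.png

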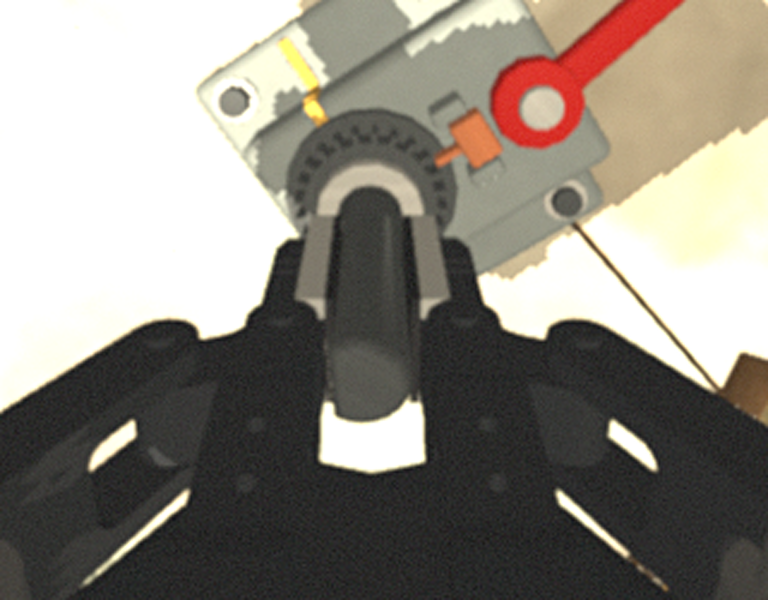

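Request:
{"name": "servo_tool", "arguments": {
  "series": [
    [[1, 0.0006, 0, 0, 0.14], [1, 0.0011, 0, -0.0002, 0.28], [1, 0.0016, 0, -0.0004, 0.42], [1, 0.0021, 0, -0.0006, 0.56], [1, 0.0026, 0, -0.001, 0.7], [1, 0.003, 0, -0.0013, 0.84], [1, 0.0034, 0, -0.0018, 1.0], [1, 0.0034, 0, -0.0018, 1.0]]
  ]
}}

```text
time: 11.75
eef_pos: [0.5366, 0.0243, 0.0856]
tcp_rot: [-1.561, 0.045, -0.157]
ft_force: [-1.0, -3.9, -4.2]
width: 0.16
```

Request:
{"name": "servo_tool", "arguments": {
  "series": [
    [[1, 0, 0, 0, 0], [1, 0, 0, 0, 0], [1, 0, 0, 0, 0], [0, 0, 0, 0, 0], [0, 0, 0, 0, 0], [0, 0, 0, 0, 0], [0, 0, 0, 0, 0], [0, 0, 0, 0, 0]]
  ]
}}

```text
time: 12.55
eef_pos: [0.5366, 0.0244, 0.0857]
tcp_rot: [-1.561, 0.046, -0.157]
ft_force: [0.4, -0.3, 0.7]
width: 0.987
```

Request:
{"name": "servo_tool", "arguments": {
  "series": [
    [[0, 0, -0.04, 0, 0], [0, 0, -0.08, 0, 0], [0, 0, -0.11, 0, 0], [0, 0, -0.11, 0, 0]]
  ]
}}

```text
time: 12.95
eef_pos: [0.5446, 0.0223, 0.2019]
tcp_rot: [-1.56, 0.035, -0.157]
ft_force: [0.3, 0.1, 0.1]
width: 1.002
```

Run:
```python
from h import *
s,p,im=wsnap("pics/w6.png"); print(s["width"],s["ft_force"],s["eef_pos"],s["tcp_rot"])
print(proj(p,[[.535,.0185,.128],[.535,.0185,.046]]))
c=proj(p,[.535,.0185,.1])[0].round().astype(int);x=min(max(c[0]-75,0),490);y=min(max(c[1]-75,0),250);print(x,y)
a=cv2.resize(np.clip(im[y:y+150,x:x+150].astype(float)*1.6,0,255).astype(np.uint8),(600,600),interpolation=2)
cv2.imwrite("pics/c6.png",a)
```

```text
1.001648530800591 [0.27684009 0.07339291 0.09070155] [0.5446476  0.02227343 0.20193141] [-1.55996062  0.03513356 -0.15697652]
[[306.38910052 216.9279435 ]
 [311.20765692 190.05834893]]
233 131
```

View pics/c6.png

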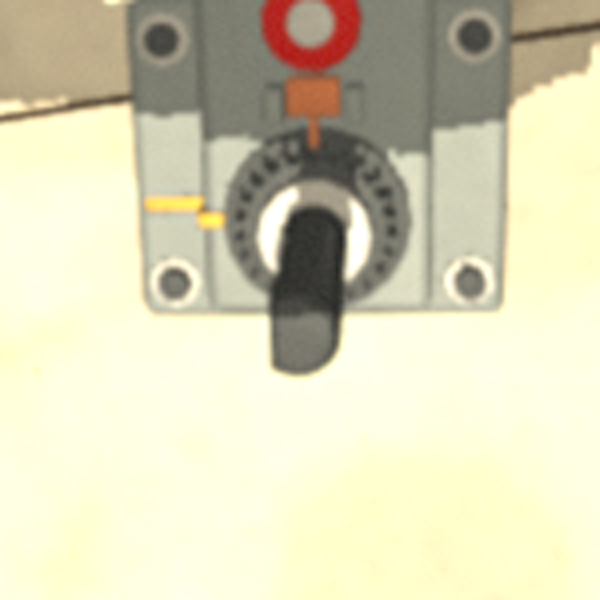

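Request:
{"name": "servo_tool", "arguments": {
  "series": [
    [[0, 0, 0, -0.03, -0.1], [0, 0.003, 0, -0.07, -0.24], [0, 0.006, 0, -0.115, -0.38], [0, 0.01, 0, -0.16, -0.52], [0, 0.01, 0, -0.205, -0.66], [0, 0.01, 0, -0.25, -0.8], [0, 0.01, 0, -0.285, -0.94], [0, 0.01, 0, -0.3, -1.08]]
  ]
}}

```text
time: 13.8
eef_pos: [0.5042, -0.2777, 0.193]
tcp_rot: [-1.527, 0.01, 0.926]
ft_force: [-0.7, 0.2, 0.2]
width: 0.998
```

Request:
{"name": "servo_tool", "arguments": {
  "series": [
    [[0, 0, 0, 0, -0.14], [0, 0, 0, 0, -0.28], [0, 0, 0, 0, -0.42], [0, 0, 0, 0, -0.56], [0, 0, 0, 0, -0.58], [0, 0, 0, 0, -0.58]]
  ]
}}

```text
time: 14.4
eef_pos: [0.5036, -0.2773, 0.1915]
tcp_rot: [-1.527, -0.017, 1.503]
ft_force: [0.0, 0.8, -0.2]
width: 0.996
```

Run:
```python
from h import *
q=np.load("pics/w6.png.npy",allow_pickle=True)[0]; print("shaft top seen",atz(q,[(307.5-.4,214.2-.4)],.128))
s,p,im=wsnap("pics/w7.png"); print(s["width"],s["ft_force"],s["eef_pos"],s["tcp_rot"])
print([(d["position"],d["confidence"]) for d in nets.look_for("wrist","collar_centre")])
c=proj(p,[.508,-.277,.012])[0].round().astype(int);print(c);x=min(max(c[0]-60,0),520);y=min(max(c[1]-60,0),280);print(x,y)
cv2.imwrite("pics/c7.png",cv2.resize(im[y:y+120,x:x+120],(600,600),interpolation=2))
```

```text
shaft top seen [[0.53599598 0.02102575 0.128     ]]
0.9962525086258058 [ 0.03788014  0.79838137 -0.18919783] [ 0.50364506 -0.27725345  0.19153479] [-1.52699137 -0.01684496  1.50289497]
[([0.5403, -0.172, 0.0255], 0.91), ([0.5022, -0.278, 0.0222], 0.63), ([0.5788, -0.2947, 0.0255], 0.58)]
[312 188]
252 128
```

View pics/c7.png

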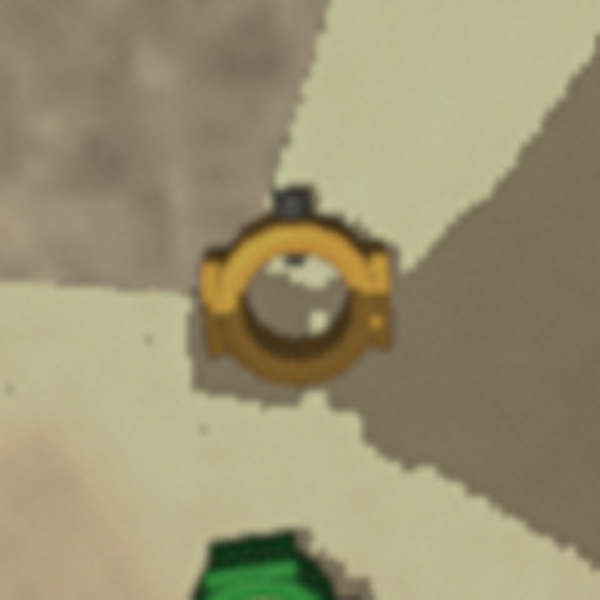

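Run:
```python
from h import *
p=np.load("pics/w7.png.npy",allow_pickle=True)[0]
c=atz(p,[(311.4,188.2)],.024)[0]; h=atz(p,[(252+292.5/5-.4,128+190/5-.4)],.0145)[0]; print(c,h,h-c, "yaw",np.arctan2(*(c-h)[1::-1]))
Rt=R.from_euler('xyz',[-1.52699,-.01684,1.50289]).as_matrix(); print(Rt.round(3))
# candidate collar outline projections for check
for z in (0,.024): print(proj(p,c*[1,1,0]+[0,0,z])[0])
tp=np.array([.50364506,-.27725345,.19153479])
for z in (.002,.0,-.002):
  print(z,(Rt.T@(np.array([c[0],c[1],z])-tp)).round(4))
```

```text
[ 0.50508135 -0.27781341  0.024     ] [ 0.48140572 -0.27751878  0.0145    ] [-0.02367563  0.00029463 -0.0095    ] yaw -0.012443789114652352
[[ 0.068 -0.043 -0.997]
 [ 0.998  0.02   0.067]
 [ 0.017 -0.999  0.044]]
[311.28608161 183.67982739]
[311.4 188.2]
0.002 [-0.0037  0.1893 -0.0098]
0.0 [-0.0037  0.1913 -0.0099]
-0.002 [-0.0037  0.1932 -0.0099]
```

Request:
{"name": "servo_tool", "arguments": {
  "series": [
    [[0, -0.002, 0.04, -0.005, -0.03], [0, -0.0037, 0.08, -0.01, -0.047], [0, -0.0037, 0.12, -0.01, -0.047], [0, -0.0037, 0.15, -0.01, -0.047], [0, -0.0037, 0.165, -0.01, -0.047], [0, -0.0037, 0.17, -0.01, -0.047], [0, -0.0037, 0.17, -0.01, -0.047]]
  ]
}}

```text
time: 15.2
eef_pos: [0.5069, -0.2788, 0.0223]
tcp_rot: [-1.529, -0.018, 1.55]
ft_force: [-0.7, -0.6, 0.0]
width: 0.998
```

Request:
{"name": "servo_tool", "arguments": {
  "series": [
    [[0, 0.001, 0.006, 0.001, 0], [0, 0.001, 0.013, 0.001, 0], [0, 0.001, 0.018, 0.001, 0], [0, 0.001, 0.018, 0.001, 0]]
  ]
}}

```text
time: 15.6
eef_pos: [0.5047, -0.2771, 0.0037]
tcp_rot: [-1.528, -0.019, 1.55]
ft_force: [-0.6, -0.6, 0.6]
width: 1.0
```

Request:
{"name": "servo_tool", "arguments": {
  "series": [
    [[1, 0, 0, 0, 0], [1, 0, 0, 0, 0], [1, 0, 0, 0, 0], [1, 0, 0, 0, 0], [1, 0, 0, 0, 0], [1, 0, 0, 0, 0], [1, 0, 0, 0, 0]]
  ],
  "newtons": 30
}}

```text
time: 16.3
eef_pos: [0.5051, -0.2774, 0.0042]
tcp_rot: [-1.529, -0.018, 1.55]
ft_force: [-0.3, 0.0, 3.5]
width: 0.484
```

Request:
{"name": "servo_tool", "arguments": {
  "series": [
    [[1, 0, -0.02, 0, 0], [1, 0, -0.06, 0, 0], [1, 0, -0.1, 0, 0], [1, 0, -0.14, 0, 0], [1, 0, -0.175, 0, 0], [1, 0, -0.175, 0, 0]]
  ],
  "newtons": 40
}}

```text
time: 16.9
eef_pos: [0.5151, -0.2826, 0.1855]
tcp_rot: [-1.538, -0.012, 1.55]
ft_force: [0.4, -0.0, -0.3]
width: 0.481
```

Request:
{"name": "servo_tool", "arguments": {
  "series": [
    [[1, 0.02, 0, 0.01, 0.02], [1, 0.06, 0, 0.02, 0.05], [1, 0.105, 0, 0.03, 0.08], [1, 0.15, 0, 0.03, 0.11], [1, 0.195, 0, 0.03, 0.139], [1, 0.24, 0, 0.03, 0.139], [1, 0.28, 0, 0.03, 0.139], [1, 0.308, 0, 0.03, 0.139]]
  ]
}}

```text
time: 17.7
eef_pos: [0.4901, 0.0284, 0.1883]
tcp_rot: [-1.533, -0.008, 1.413]
ft_force: [0.1, -0.1, -1.3]
width: 0.48
```

Request:
{"name": "servo_tool", "arguments": {
  "series": [
    [[1, 0, 0, 0, 0], [1, 0, 0, 0, 0]]
  ]
}}

```text
time: 17.9
eef_pos: [0.489, 0.0289, 0.1865]
tcp_rot: [-1.53, -0.007, 1.414]
ft_force: [-0.4, 0.3, -0.8]
width: 0.481
```

Run:
```python
from h import *
s,p,im=wsnap("pics/w8.png"); print(s["width"],s["ft_force"],s["eef_pos"],s["tcp_rot"])
print(proj(p,[[.536,.0195,.128],[.536,.0195,.046]]))
cv2.imwrite("pics/c8.png",cv2.resize(np.clip(im[120:300,220:420].astype(float)*1.7,0,255).astype(np.uint8),(660,594),interpolation=2))
```

```text
0.48111299249060324 [-0.38230121  0.30415991 -0.81606324] [0.4890283  0.02885431 0.18646964] [-1.53048517 -0.00696118  1.41432872]
[[311.21658516 276.53580199]
 [311.58624929 236.37331483]]
```

View pics/c8.png

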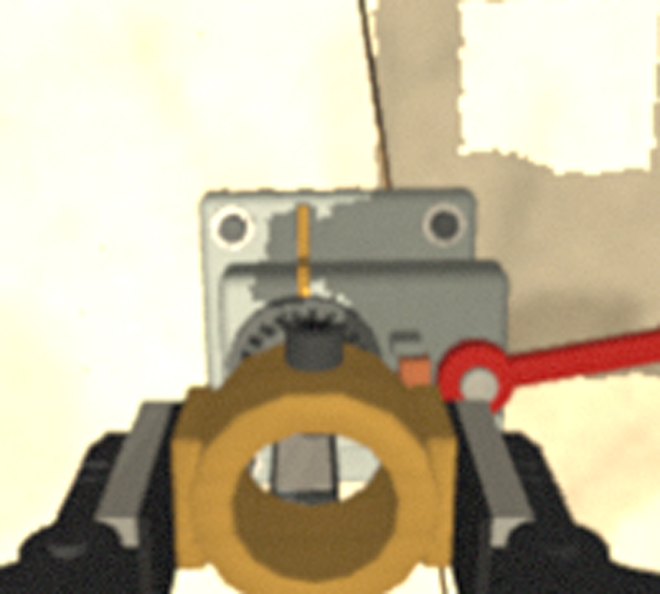

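Run:
```python
from h import *
p=np.load("pics/w8.png.npy",allow_pickle=True)[0]
tp=np.array([.4890283,.02885431,.18646964]);Rt=R.from_euler('xyz',[-1.53048517,-.00696118,1.41432872]).as_matrix()
top=atz(p,[(315.4,272.9)],tp[2]+.0198)[0]; print("collar top centre",top,"tool",(Rt.T@(top-tp)).round(4))
print(Rt.round(3))
for X in ([.5358,.0195,.128],[.5358,.0205,.128],[.5358,.0205,.1]):
    print("need tool shift (horizontal)",(Rt.T@(np.array([X[0]-top[0],X[1]-top[1],0]))).round(4))
    print(proj(p,X))
# flat mid columns
e=lambda y,z:[.5358-5.5e-3*.987-.159*y*-1*0+.159*y,.0205+5.5e-3*.159+.987*y,z]
print(proj(p,[e(.007,.09),e(-.007,.09),e(0,.09)]))
print("crop",(proj(p,[e(.007,.09),e(-.007,.09),e(.007,.11),e(-.007,.11),e(0,.128)])-[220,120])*3.3)
```

```text
collar top centre [0.48961305 0.02942708 0.20626964] tool [ 0.0008 -0.0198  0.0003]
[[ 0.156 -0.039 -0.987]
 [ 0.988  0.013  0.155]
 [ 0.007 -0.999  0.04 ]]
need tool shift (horizontal) [-0.0026 -0.0019 -0.0471]
[[311.1758797  276.31228013]]
need tool shift (horizontal) [-0.0016 -0.0019 -0.047 ]
[[312.43346099 276.13106635]]
need tool shift (horizontal) [-0.0016 -0.0019 -0.047 ]
[[312.45708289 259.6932401 ]]
[[320.20419197 249.07479282]
 [304.72879134 249.07942619]
 [312.46776081 249.07887656]]
crop [[330.67383352 425.94681632]
 [279.60501144 425.96210644]
 [332.62362981 459.4952067 ]
 [277.55240052 459.52421964]
 [305.04091343 494.52773002]]
```

Request:
{"name": "servo_tool", "arguments": {
  "series": [
    [[1, -0.0005, 0, -0.012, 0], [1, -0.001, -0.001, -0.026, 0], [1, -0.0016, -0.002, -0.038, 0], [1, -0.0016, -0.002, -0.046, 0], [1, -0.0016, -0.002, -0.046, 0], [1, -0.0016, -0.002, -0.046, 0]]
  ]
}}

```text
time: 18.55
eef_pos: [0.5344, 0.019, 0.1867]
tcp_rot: [-1.53, -0.007, 1.412]
ft_force: [-0.0, 0.8, -1.4]
width: 0.482
```

Request:
{"name": "servo_tool", "arguments": {
  "series": [
    [[1, 0, 0.015, -0.0006, 0], [1, 0, 0.03, -0.0012, 0], [1, 0, 0.045, -0.0018, 0], [1, 0, 0.049, -0.002, 0], [1, 0, 0.049, -0.002, 0], [1, 0, 0.049, -0.002, 0]]
  ]
}}

```text
time: 19.15
eef_pos: [0.5346, 0.0194, 0.1378]
tcp_rot: [-1.53, -0.007, 1.413]
ft_force: [0.2, -0.9, -0.8]
width: 0.482
```

Request:
{"name": "servo_tool", "arguments": {
  "series": [
    [[1, 0.0003, 0.003, -0.0001, 0], [1, 0.0005, 0.006, -0.0002, 0], [1, 0.0005, 0.009, -0.0003, 0], [1, 0.0005, 0.012, -0.0005, 0], [1, 0.0005, 0.012, -0.0005, 0]]
  ]
}}

```text
time: 19.65
eef_pos: [0.5343, 0.02, 0.1252]
tcp_rot: [-1.529, -0.007, 1.412]
ft_force: [-1.2, 0.4, -2.3]
width: 0.484
```

Request:
{"name": "servo_tool", "arguments": {
  "series": [
    [[1, 0, 0.003, -0.0001, 0], [1, 0, 0.006, -0.0002, 0], [1, 0, 0.009, -0.0003, 0], [1, 0, 0.012, -0.0005, 0], [1, 0, 0.012, -0.0005, 0]]
  ]
}}

```text
time: 20.15
eef_pos: [0.5339, 0.0201, 0.1124]
tcp_rot: [-1.528, -0.007, 1.413]
ft_force: [-0.1, -0.8, -0.3]
width: 0.482
```

Request:
{"name": "servo_tool", "arguments": {
  "series": [
    [[1, 0, 0.004, -0.0002, 0], [1, 0, 0.008, -0.0004, 0], [1, 0, 0.012, -0.0006, 0], [1, 0, 0.016, -0.0008, 0], [1, 0, 0.02, -0.001, 0], [1, 0, 0.021, -0.001, 0], [1, 0, 0.021, -0.001, 0]]
  ]
}}

```text
time: 20.85
eef_pos: [0.5338, 0.0202, 0.0911]
tcp_rot: [-1.528, -0.007, 1.412]
ft_force: [-0.3, -0.7, -0.3]
width: 0.482
```

Request:
{"name": "servo_tool", "arguments": {
  "series": [
    [[1, 0, 0, -0.0005, 0], [1, 0, 0, -0.001, 0], [1, 0, 0, -0.0015, 0], [1, 0, 0, -0.002, 0], [1, 0, 0, -0.002, 0], [1, 0, 0, -0.002, 0]]
  ],
  "newtons": 70
}}

```text
time: 21.45
eef_pos: [0.5359, 0.0199, 0.0911]
tcp_rot: [-1.528, -0.007, 1.412]
ft_force: [0.3, -0.3, -0.9]
width: 0.471
```

Request:
{"name": "servo_tool", "arguments": {
  "series": [
    [[1, 0, 0, -0.0005, 0], [1, 0, 0, -0.001, 0], [1, 0, 0, -0.0015, 0], [1, 0, 0, -0.0015, 0], [1, 0, 0, -0.0015, 0]]
  ]
}}

```text
time: 21.95
eef_pos: [0.5362, 0.0199, 0.0908]
tcp_rot: [-1.525, -0.007, 1.413]
ft_force: [-4.9, 0.8, 2.7]
width: 0.47
```

Request:
{"name": "servo_tool", "arguments": {
  "series": [
    [[1, 0, 0, -0.001, 0], [1, 0, 0, -0.0017, 0], [1, 0, 0, -0.0017, 0], [1, 0, 0, -0.0017, 0], [1, 0, 0, -0.0017, 0], [1, 0, 0, -0.0017, 0], [1, 0, 0, -0.0017, 0], [1, 0, 0, -0.0017, 0]]
  ]
}}

```text
time: 22.75
eef_pos: [0.5363, 0.0199, 0.0904]
tcp_rot: [-1.52, -0.006, 1.413]
ft_force: [-7.8, 1.0, 3.7]
width: 0.472
```

Run:
```python
from h import *
s,p,im=wsnap("pics/w9.png"); print(s["time"],s["width"],s["ft_force"],s["moment"],s["eef_pos"],s["tcp_rot"])
t=snapshot("top"); sc=snapshot("scene"); s=sensors.state(); print(s["time"],s["ft_force"],s["eef_pos"])
a=cv2.resize(np.clip(im[120:300,220:420].astype(float)*1.7,0,255).astype(np.uint8),(550,495),interpolation=2)
b=cv2.resize(sc[165:265,260:360],(248,248),interpolation=2);c=cv2.resize(t[180:240,260:320],(248,247),interpolation=2)
cv2.imwrite("pics/c9.png",np.hstack([a,np.vstack([b,c])]))
```

```text
22.75 0.47214970643500015 [-7.75827655  0.9659217   3.65845133] [0.15573474 1.17560527 0.02305173] [0.53631037 0.01988011 0.09040499] [-1.52006127 -0.00639939  1.41275339]
22.9 [-7.42735401 -0.02136942  3.82197194] [0.53630252 0.01986027 0.09041193]
```

View pics/c9.png

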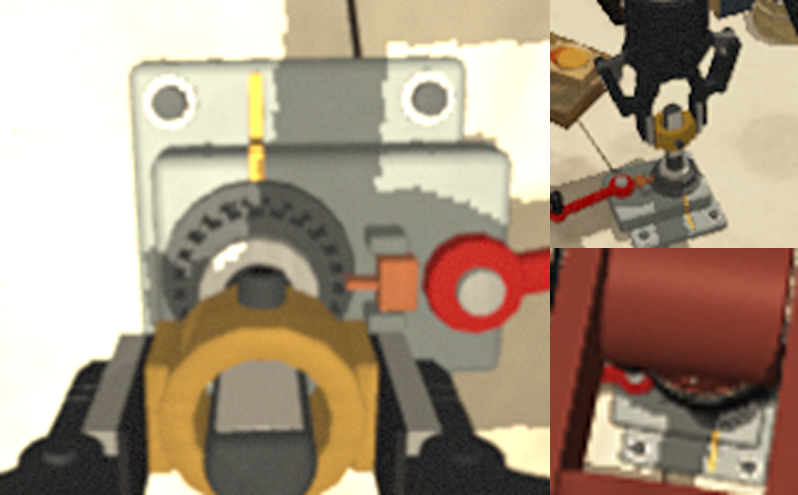

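Run:
```python
from h import *
print(ticket.job_done()); s=sensors.state(); print(s["time"],s["ft_force"],s["eef_pos"],s["width"])
```

```text
the job is handed in; nothing more can be done
None
the job is handed in; nothing more can be done
```

I handed the job in at about 23 s of the 66 s allowed. The brass collar is still gripped at 70 N on the shaft, with its screw tip pressed against the flat.

- **Lever:** I gripped the pin and swung it from locked to its end stop. The pin's measured position puts it at about 1.40 rad.
- **Shaft:** I gripped it flush on the flat, which sat about 1 rad off the mark, and turned it clockwise by 1.0 rad. A picture after I let go showed the flat facing the brass mark.
- **Collar:** I slid it down over the shaft. The wrist sensor read under 3 N all the way, and the collar now sits about 30 mm below the shaft top.
- **Last checks:** The screw push read about 7.5 N, square to the flat, and it stayed steady in the last two readings. The final picture shows the screw centred on the flat, the collar level by eye and the lever out.
- **Limits of the checks:** The collar's height and tilt come from the tool pose and the picture, not from a direct measurement. The gripper carried a small tilt of about 0.05 rad about the jaw axis. I did not check the bystanders in a picture at the end, but every move was planned clear of them and no unexpected forces showed.
- **What went off plan:** On the first grip of the shaft the fingers sat a few mm off centre, so they pulled sideways with about 25 N. The opening also read wider than a flush grip should. I gripped harder and re-centred before turning, and the opening then read close to flush.

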